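Roll the oil filter onto the yellow line

ROBOT

A 6-joint arm with a two-finger parallel gripper is mounted at the origin on the work surface. World frame = base frame: x ahead of the robot, y to its left, z up, the work surface at z = 0. Lengths are in m, angles in degrees, forces in N, time in s.
With the tool pointing down it reaches from about 0.4 to 0.825 m from the base axis. Payload 7 kg.
Tool frame: the origin (TCP) lies at the very end of the fingers, on their centre line; the grasp point (between the pads) lies 19 mm behind it (ctrl.grip_depth is the z of the grasp point in the tool frame, in m); z points along the fingers, y is the direction in which the jaws open and shut (so a half turn about z gives the same grasp; the last joint's range is limited). The gripper opens to 88 mm and grips with 3 to 60 N. Pads are 19 mm wide; open, the fingers measure 130 mm over their backs; the gripper's body (78 mm by 193 mm) begins 47 mm behind the grasp point.
Start: joints at [91.163, 20.546, 0.682, 0, -70.136, -16.507], TCP at [0.179, 0.651, 0.227] pointing down, gripper open.
Joint ranges: [-176.03, 176.03], [-82.01, 121.73], [-58.28, 71.71], [-173.87, 95.51], [-174.79, -0.11], [-173.66, 173.66]. Speed limits (degrees/s): [136.94, 136.94, 172.46, 180, 180, 180].

INTERFACE

Orientations are given as [roll, pitch, yaw] about the fixed x, y, z axes, in that order (R = Rz(yaw) Ry(pitch) Rx(roll)).
In Python, from plant import telemetry, snapshot, job, models, ctrl gives the robot as it stands.
- The arm moves only by the tool jog_arm, never from a script. Its argument "targets" is text: rows parted by semicolons, each of 7 numbers parted by spaces: the shift along the tool's x, y, z in m, then the turn, a rotation vector about the tool's x, y, z in degrees, then the gripper command: -1 is shut, 1 is fully open, values between are in proportion. A call has exactly 8 rows; each row is the pose to reach, as a shift and turn from the pose measured when the call began, along the tool's axes at that moment; what a row does not reach only later rows make up. A row lasts 1/8 s, in which the tool goes at most 62.5 mm and 10.7 degrees, less where a joint would pass 70% of its speed; a pose out of reach is approached as far as the arm can. A call with a gripper value outside its range is refused whole. The fingers move at their own pace and stop on an object; the grip force is fixed at half the most. Time passes only in rows, so rows that repeat a pose let the fingers close, or fill a call up. It gives the time, the measured TCP pose, the force and the opening at its end, in the units of the state.
- telemetry.get_obs(): the state, without advancing time (a new reading comes with each control period).
- snapshot(name): name is "side" or "top"; returns a dict with "img" (420x560x3 uint8, red, green, blue), "range_z" (420x560 float32, m along the optical axis (not along the pixel's ray), 0 where there is no reading), "intrinsics" (3x3 intrinsics, pixels), "k1" (the pictures are not rectified: a ray, as slopes to the right and down, at radius r is drawn at 1 + k1 r^2 times it, then the intrinsics apply), "R" (3x3) and "t" (3): a world point X has camera coordinates R X + t. Camera axes: x right, y down, z forward; pixel columns grow to the right and rows downward; lengths in m; the calibration is good to about 2 mm. A picture is of the moment at which its call begins.
- job.close_job(): hands the job in, once; it reports no verdict.
Trained networks look in a picture, given as the dict that the camera call returned (one of the last four; its "shot" number tells which), for a name from the list of things; names that differ only in an ending like _2 or _b are one class to them, and where a whole thing is asked for, a point or a joint stands for the part that bears it (a point fixed in the world has none). Each returns a list of dicts, best first, with "conf" (0 to 1); they miss things now and then, are a little off and sometimes report something else, mostly with a low value. They report only what shows in the picture. A call takes as long as a camera call. They do not tell look-alikes from the thing itself.
- models.cut_out(name, picture): "region" (420x560 bool, what is visible of it) and "uv" ([column, row] in pixels, amid what is visible of it).
- models.spot_point(name, picture): "uv" ([column, row] in pixels: a listed point, or the origin of a listed thing).
The state is a dict: "clock": time; "joint_pos": joint angles; "qvel": joint speeds; "tau": joint torques, N m; "tool_pos": TCP position; "orientation": TCP orientation; "force": force on the tool from outside, world axes, zero at the start; "moment": the same for the moment, N m; "opening": finger opening in m.
Only numpy, scipy, OpenCV 4.12 (cv2) and the standard library are available. Lean on these libraries where they do the work, as an engineer would, in place of code of your own. Each camera call takes 0.05 s, during which the arm holds its last target.

TASK

Roll the blue oil filter across the bench, without lifting it, until it lies still centred over the yellow line and parallel to it, with the line showing past both of its ends. Let go of it there, and leave the other things on the bench where they are.

Things in the scene. Friction and masses are not known exactly. Their poses are not given: they have to be found in the camera images.
- filter: Oil filter can lying on its side, blue with a white band, 92 mm diameter, 150 mm long, 0.55 to 0.95 kg. Origin on its axis, mid length, 46 mm above the bench. x = its axis (steel base plate at -x, domed end at +x; full diameter from x = -75 to +67 mm); y, z turn as it rolls, z up at the start. Rolls square to its axis; let go, rolling drag slows it by some 0.25 m/s2 (from 50 mm/s it coasts about 5 mm).
- mark: Straight yellow line painted on the black bench mat, 280 mm long, 25 mm wide, flat (no thickness to feel). Origin at its middle, on the bench surface (z = 0). x along the line, y across it, z up. 200 to 300 mm from the filter, on either side of it, within 0.12 rad of parallel at the start.
- tin: Green round tin, 80 mm diameter, 85 mm high, standing; origin at the centre of its underside. Bystander.
- old_filter: Red used filter standing on end, 76 mm diameter, 95 mm high; origin at the centre of its underside. Bystander.
- wrench: Steel wrench about 200 mm long lying on the bench; origin at its underside, mid length, x along it. Bystander.
- screwdriver: Screwdriver with a red handle, about 200 mm long, lying on the bench; origin at its underside, x along it. Bystander.
Mind the look-alikes: they are no part of the job. Of the things that look like the filter, the largest one is meant.

How it is judged (in metres and radians):
On the way:
1. the filter has rolled more than a fifth of a turn on the bench (angle between filter's own z axis and vertical above 1.3 rad and height (world z) of filter below 0.055 m), for 0.04 s.
At the end, for the whole second after the job is handed in: The filter lies on its side on the bench, at rest (under 10 mm/s) and untouched, its axis within 15 mm of the middle of the yellow line across it, within 8 degrees of the line's direction, and its middle within 65 mm of the line's middle along it (y of filter in the frame of mark between -0.015 and 0.015 m and x of filter in the frame of mark between -0.065 and 0.065 m and angle between the x axis of filter and the x axis of mark, either way round below 0.14 rad and height (world z) of filter below 0.055 m and linear speed of filter below 0.01 m/s).
It fails at once if the filter is lifted off the bench or stood on end (its axis more than 14 mm too high) (height (world z) of filter above 0.06 m).
It fails at once if the tin is moved by more than 30 mm (distance of tin from where it was at the start of the episode above 0.03 m).
It fails at once if the old filter is moved by more than 30 mm (distance of old_filter from where it was at the start of the episode above 0.03 m).
It fails at once if the wrench is moved by more than 30 mm (distance of wrench from where it was at the start of the episode above 0.03 m).
It fails at once if the screwdriver is moved by more than 30 mm (distance of screwdriver from where it was at the start of the episode above 0.03 m).
It also fails if it takes over 72 s, if anything falls off the work surface, if the arm or the gripper's body presses on something with over 40 N, if the wrist force passes 120 N, or if a joint passes its speed limit or range.

## Working session

There is one attempt and no reset: what is moved stays moved. The work goes in short steps, Python scripts to look and compute and a tool call to move; the robot and the scene stay as the last step left them, time stands still between calls to the robot, and variables do not carry over. Pictures are saved under pics/ and viewed, and the job is handed in when it is done.

Besides the shell and the picture viewer there is one more tool, called after "Request:" by a JSON object that holds its "api" and its "payload", one argument or row to a line. jog_arm: Moves the arm, as the interface text tells. Its arguments: {"type":"object","properties":{"targets":{"type":"string"}},"required":["targets"]}

```bash
mkdir -p pics; ls
cat > h.py <<'E'
import numpy as np, cv2
from plant import telemetry, snapshot, job, models, ctrl
def save(p,name): cv2.imwrite('pics/'+name,p['img'][:,:,::-1])
def ray(p,uv):
    K=np.array(p['intrinsics']);uv=np.array(uv,float).reshape(-1,2)
    d=np.stack([(uv[:,0]-K[0,2])/K[0,0],(uv[:,1]-K[1,2])/K[1,1]],1)
    u=d.copy()
    for _ in range(30): u=d/(1+p['k1']*(u**2).sum(1,keepdims=True))
    return u
def onplane(p,uv,z=0.):
    u=ray(p,uv);R=np.array(p['R']);t=np.array(p['t'])
    c=-R.T@t; D=np.c_[u,np.ones(len(u))]@R
    s=(z-c[2])/D[:,2]; return c+D*s[:,None]
def deproj(p,uv):
    uv=np.array(uv,float).reshape(-1,2);u=ray(p,uv)
    z=p['range_z'][uv[:,1].round().astype(int),uv[:,0].round().astype(int)]
    X=np.c_[u,np.ones(len(u))]*z[:,None]
    return ((X-np.array(p['t']))@np.array(p['R']))[z>0]
E
python3 - <<'E'
from h import *
print(telemetry.get_obs())
for n in('side','top'):
    p=snapshot(n);save(p,n+'0.png');R=np.array(p['R']);print(n,-R.T@np.array(p['t']),p['k1'],p['intrinsics'])
    for k in('filter','mark','tin','old_filter','wrench','screwdriver'):
        for r in models.cut_out(k,p)[:3]: print(k,round(r['conf'],2),np.round(r['uv']),r['region'].sum(), np.round(np.median(deproj(p,np.argwhere(r['region'])[:,::-1]),axis=0),3))
E
```

```text
pics
{'clock': 0.0, 'joint_pos': array([ 9.11646457e+01,  2.05912727e+01,  6.32101964e-01, -2.00301295e-02,
       -7.01342618e+01, -1.65086892e+01]), 'qvel': array([-0.04113615,  0.0069646 ,  0.08478273,  0.01820644,  0.01282474,
        0.04270953]), 'tau': array([ 1.12222126e-03, -5.82722318e+01,  2.93054867e+01,  6.99725077e+00,
        6.98208998e-03, -1.50906371e-04]), 'tool_pos': array([0.17849165, 0.65045949, 0.22561209]), 'orientation': array([ 1.79905068e+02, -8.49925092e-03, -1.53508584e+01]), 'force': array([ 0.12566983, -0.3265516 ,  0.22610156]), 'moment': array([-0.01753004,  0.049507  ,  0.01609469]), 'opening': 0.08801651887599964}
side [ 0.53519497 -1.14464958  0.84513047] -0.024124588530920702 [[478.19971548   0.         278.99637774]
 [  0.         478.19971548 203.98861872]
 [  0.           0.           1.        ]]
filter 0.94 [206. 205.] 949 [0.352 0.021 0.053]
filter 0.82 [247. 178.] 730 [0.47  0.173 0.051]
mark 0.83 [265. 268.] 714 [ 0.518 -0.194  0.   ]
tin 0.92 [355. 193.] 791 [0.797 0.061 0.062]
old_filter 0.98 [365. 229.] 1064 [ 0.796 -0.116  0.065]
wrench 0.47 [293. 145.] 51 [0.632 0.488 0.003]
screwdriver 0.73 [275. 351.] 749 [ 0.54  -0.481  0.018]
top [ 0.49734499 -0.00824553  1.37599606] -0.059851307430772556 [[448.56516574   0.         278.98743153]
 [  0.         448.56516574 214.49794499]
 [  0.           0.           1.        ]]
filter 0.83 [274. 237.] 1592 [0.535 0.011 0.085]
filter 0.7 [265. 299.] 854 [0.349 0.045 0.064]
filter 0.7 [213. 257.] 902 [0.471 0.196 0.064]
mark 0.64 [341. 234.] 645 [ 0.525 -0.191  0.001]
tin 0.84 [246. 147.] 664 [0.795 0.086 0.083]
old_filter 0.63 [306. 142.] 621 [ 0.793 -0.085  0.092]
screwdriver 0.8 [435. 226.] 356 [ 0.535 -0.472  0.022]
```

View pics/side0.png

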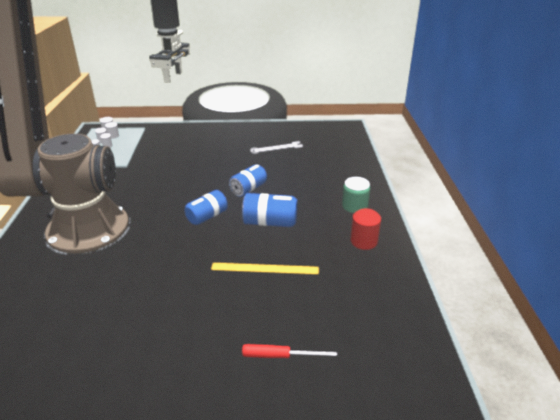

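View pics/top0.png

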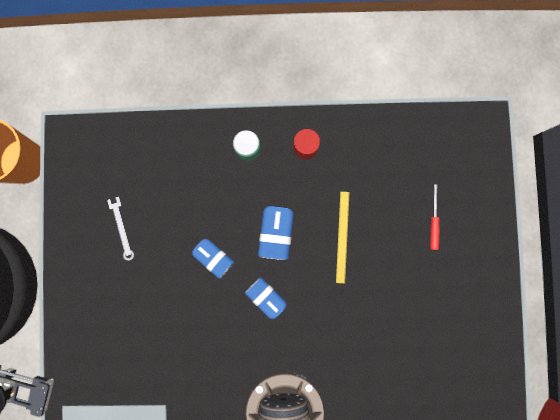

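The three look-alikes in the top view are blue cans at (276,233), (213,258) and (266,298). The one at (276,233), which is (270,210) in the side view, is clearly the largest, so I take it as the filter. The yellow line is at (343,237), with the red and green bystanders at (306,142) and (246,145). Next I check the choice in a close crop and measure it.

```bash
cat >> h.py <<'E'
from scipy.optimize import least_squares
def line(p):
    img=p['img'].astype(int);m=((img[:,:,0]>150)&(img[:,:,1]>120)&(img[:,:,2]<110)).astype(np.uint8)
    n,l,s,c=cv2.connectedComponentsWithStats(m)
    X=onplane(p,np.argwhere(m)[:,::-1])
    X=X[(abs(X[:,0]-.52)<.2)&(abs(X[:,1]+.19)<.12)]
    (cx,cy),(w,h),a=cv2.minAreaRect(X[:,:2].astype(np.float32))
    d=np.linalg.svd(X[:,:2]-X[:,:2].mean(0),full_matrices=False)[2][0]; d*=np.sign(d[0])
    return X[:,:2].mean(0),np.array([cx,cy]),(w,h),d
def bigcyl(p,guess,r=.046,rad=.13,zmax=.1,zmin=.02):
    """points on blue/white can near guess -> fit axis (y=a+b(x-x0)) with z=r fixed"""
    vv,uu=np.mgrid[0:420,0:560];uv=np.c_[uu.ravel(),vv.ravel()]
    uv=uv[p['range_z'][uv[:,1],uv[:,0]]>0]
    X=deproj(p,uv); img=p['img'][uv[:,1],uv[:,0]].astype(int)
    k=(np.hypot(X[:,0]-guess[0],X[:,1]-guess[1])<rad)&(X[:,2]>zmin)&(X[:,2]<zmax)&(img[:,2]>90)&(img[:,2]>=img[:,0]-15)
    return X[k]
def cylfit(X,guess,r=.046):
    # only side wall
    def axis(q): return np.array([np.cos(q[1]),np.sin(q[1]),0])
    def dist(q):
        n=np.array([-np.sin(q[1]),np.cos(q[1])])
        s=(X[:,:2]-guess[:2])@n-q[0]
        return np.hypot(s,X[:,2]-q[2])-r
    res=least_squares(dist,[0,0,r],loss='soft_l1',f_scale=.003)
    q=res.x;n=np.array([-np.sin(q[1]),np.cos(q[1])]);d=np.array([n[1],-n[0]])
    t=(X[:,:2]-guess[:2])@d
    lo,hi=np.percentile(t,[.5,99.5])
    return guess[:2]+n*q[0]+d*(lo+hi)/2,np.degrees(q[1]),hi-lo,q[2],np.sqrt(np.mean(dist(q)**2))
E
python3 - <<'E'
from h import *
for n in('top','side'):
    p=snapshot(n)
    m,c,wh,d=line(p);print(n,'line',m.round(4),c.round(4),np.round(wh,3),np.degrees(np.arctan2(d[1],d[0])))
    g=np.array([.535,.011])
    X=bigcyl(p,g); print(len(X),X.min(0).round(3),X.max(0).round(3)); r=cylfit(X,g);print('cyl',r)
    for s in models.spot_point('filter',p)[:3]: print(s['conf'],s['uv'],onplane(p,s['uv'],.046).round(3))
    rr=models.cut_out('filter',p)
    for q in rr[:3]:
        Y=deproj(p,np.argwhere(q['region'])[:,::-1]);Y=Y[(Y[:,2]>.015)]
        print('size',cv2.minAreaRect(Y[:,:2].astype(np.float32)),Y[:,2].max())
    u=(180,170,360,320) if n=='top' else (170,150,320,240)
    cr=p['img'][u[1]:u[3],u[0]:u[2],::-1];cv2.imwrite('pics/crop_%s.png'%n,cv2.resize(cr,None,fx=4,fy=4)[:600,:800])
E
```

```text
top line [ 0.4977 -0.1897] [ 0.5207 -0.1923] [0.028 0.279] -4.805002371769726
1559 [ 0.46  -0.04   0.048] [0.617 0.064 0.099]
cyl (array([0.53892442, 0.01224922]), np.float64(-8.44965155447824), np.float64(0.1492726412449067), np.float64(0.04488309391982454), np.float64(0.002663118883008425))
0.81 [266.3, 301.4] [[0.338 0.044 0.046]]
size ((0.34742143750190735, 0.044354550540447235), (0.11316341161727905, 0.06631352007389069), 43.39291000366211) 0.07693743826628027
size ((0.4695283770561218, 0.20003268122673035), (0.11420764774084091, 0.0682646781206131), 47.20484161376953) 0.07869806862610917
size ((0.5386685729026794, 0.012817740440368652), (0.09009088575839996, 0.1518164426088333), 81.6495132446289) 0.0986735634849355
side line [ 0.5215 -0.1944] [ 0.5217 -0.1946] [0.032 0.283] -4.987353825345991
1543 [ 0.461 -0.046  0.02 ] [0.618 0.038 0.095]
cyl (array([0.54044945, 0.01080951]), np.float64(-7.686253258170108), np.float64(0.14716747090809276), np.float64(0.04506878175355887), np.float64(0.004112957553279168))
0.92 [270.7, 208.7] [[0.542 0.012 0.046]]
0.91 [207.5, 205.3] [[0.354 0.036 0.046]]
0.59 [247.6, 182.5] [[0.47  0.162 0.046]]
size ((0.467958927154541, 0.1952066868543625), (0.11133143305778503, 0.07243015617132187), 48.61939239501953) 0.07297314855043911
size ((0.5389312505722046, -0.004289019852876663), (0.08132332563400269, 0.15481872856616974), 88.00055694580078) 0.0949185151798806
```

View pics/crop_top.png

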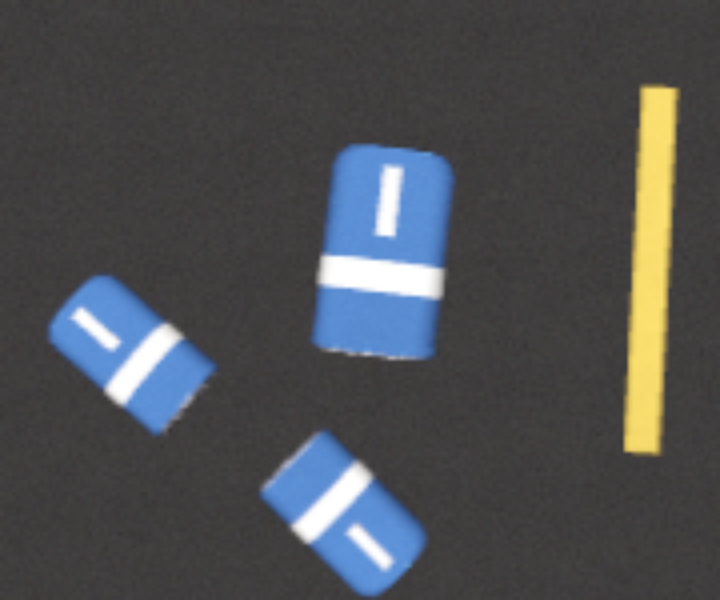

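The crop confirms it: the big can at (0.539, 0.012) measures 92 x 150 mm at about -8.1°, and the other two measure only 66 x 113 mm. The line is centred at (0.521, -0.193) at -4.9°. I'll push from the +y side with both open fingers behind the can, using tool x as the push direction.

```bash
cat >> h.py <<'E'
from scipy.spatial.transform import Rotation as Ro
def plan(pos,yaw):
    o=telemetry.get_obs();R=Ro.from_euler('xyz',o['orientation'],degrees=True)
    G=Ro.from_euler('xyz',[180,0,yaw],degrees=True)
    print('t',o['clock'],o['tool_pos'].round(4),o['orientation'].round(2),'F',o['force'].round(1))
    print('shift',R.inv().apply(np.array(pos)-o['tool_pos']).round(4),'rot',(R.inv()*G).as_rotvec(degrees=True).round(2))
E
python3 -c "
from h import *
plan([.550,.091,.2],-98)"
```

```text
t 1.0 [0.1786 0.6509 0.2266] [-180.     -0.    -15.35] F [-0.7  0.4 -0. ]
shift [0.5063 0.4417 0.0266] rot [-0.    0.   82.65]
```

Request:
{"api": "jog_arm", "payload": {
  "targets": "0.045 0.040 0.005 0 0 10 1; 0.09 0.079 0.01 0 0 20 1; 0.135 0.118 0.015 0 0 30 1; 0.18 0.157 0.02 0 0 40 1; 0.225 0.196 0.025 0 0 50 1; 0.27 0.235 0.027 0 0 60 1; 0.315 0.275 0.027 0 0 70 1; 0.36 0.314 0.027 0 0 80 1"
}}

```text
clock: 2.0
tool_pos: [0.4435, 0.2512, 0.2]
orientation: [-180.0, 0.0, -95.6]
force: [0.4, 0.2, -0.4]
opening: 0.0879
```

```bash
python3 -c "
from h import *
plan([.550,.091,.13],-98)"
```

```text
t 2.0 [0.4435 0.2512 0.2   ] [-1.7996e+02  4.0000e-02 -9.5650e+01] F [ 0.4  0.2 -0.4]
shift [ 0.149  -0.1217  0.07  ] rot [-0.04  0.05  2.35]
```

Request:
{"api": "jog_arm", "payload": {
  "targets": "0.03 -0.025 0.01 0 0 0.6 1; 0.06 -0.05 0.02 0 0 1.2 1; 0.09 -0.075 0.03 0 0 1.8 1; 0.12 -0.1 0.04 0 0 2.35 1; 0.149 -0.122 0.05 0 0 2.35 1; 0.149 -0.122 0.06 0 0 2.35 1; 0.149 -0.122 0.07 0 0 2.35 1; 0.149 -0.122 0.07 0 0 2.35 1"
}}

```text
clock: 3.0
tool_pos: [0.5496, 0.0914, 0.1293]
orientation: [180.0, 0.0, -97.9]
force: [-0.0, 0.8, 0.1]
opening: 0.0879
```

```bash
python3 -c "
from h import *
plan([.550,.091,.035],-98)
p=snapshot('side');save(p,'side1.png');p=snapshot('top');save(p,'top1.png')"
```

```text
t 3.0 [0.5496 0.0914 0.1293] [ 1.7997e+02  1.0000e-02 -9.7950e+01] F [-0.   0.8  0.1]
shift [ 0.0004 -0.0005  0.0943] rot [0.03 0.01 0.05]
```

View pics/side1.png

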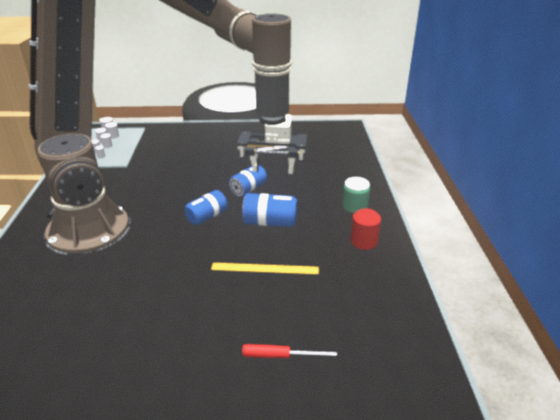

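View pics/top1.png

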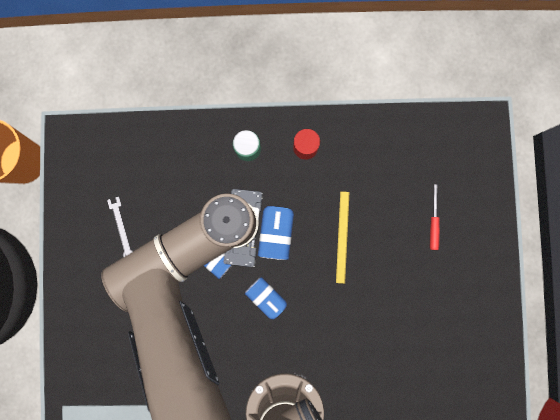

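The side view shows the open fingers at (255,165) and (291,165) behind the big can. The top view shows the gripper body beside the can and clear of the small ones. Now I go down, then touch.

Request:
{"api": "jog_arm", "payload": {
  "targets": "0 0 0.015 0 0 0 1; 0 0 0.03 0 0 0 1; 0 0 0.045 0 0 0 1; 0 0 0.06 0 0 0 1; 0 0 0.075 0 0 0 1; 0 0 0.087 0 0 0 1; 0 0 0.094 0 0 0 1; 0 0 0.094 0 0 0 1"
}}

```text
clock: 4.1
tool_pos: [0.5501, 0.0917, 0.0358]
orientation: [-180.0, 0.0, -97.9]
force: [-0.3, 0.1, 0.2]
opening: 0.0878
```

Request:
{"api": "jog_arm", "payload": {
  "targets": "0.003 0 0 0 0 0 1; 0.006 0 0 0 0 0 1; 0.01 0 0 0 0 0 1; 0.014 0 0 0 0 0 1; 0.018 0 0 0 0 0 1; 0.022 0 0 0 0 0 1; 0.026 0 0 0 0 0 1; 0.03 0 0 0 0 0 1"
}}

```text
clock: 5.1
tool_pos: [0.546, 0.0618, 0.0358]
orientation: [-180.0, 0.0, -97.9]
force: [0.8, -0.3, 0.3]
opening: 0.0875
```

```bash
python3 -c "
from h import *
plan([.550,.091,.035],-98)
p=snapshot('side');save(p,'side2.png')
g=np.array([.535,.006]);print(cylfit(bigcyl(p,g),g))
print(models.spot_point('filter',p)[0]['uv'],onplane(p,models.spot_point('filter',p)[0]['uv'],.046))"
```

```text
t 5.1 [0.546  0.0618 0.0358] [-1.7998e+02  2.0000e-02 -9.7920e+01] F [ 0.8 -0.3  0.3]
shift [-0.0295  0.0001  0.0008] rot [-0.02  0.02  0.08]
(array([0.53987479, 0.00566967]), np.float64(-7.716155620953555), np.float64(0.14656783737271206), np.float64(0.045542046418759925), np.float64(0.0050447295457515945))
[206.0, 206.2] [[0.35046809 0.03108562 0.046     ]]
```

View pics/side2.png

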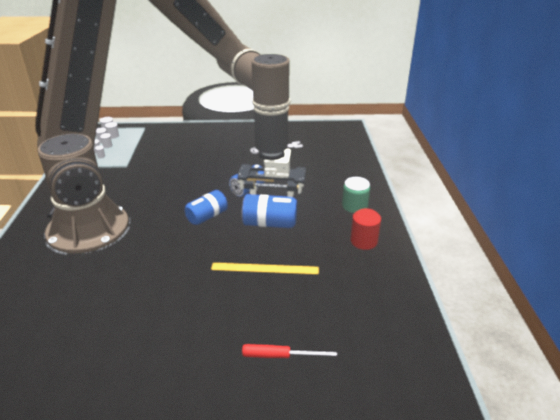

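The fingers have made contact: the filter is at y≈0.006, as expected. I keep rolling, turning slightly toward the line's direction.

Request:
{"api": "jog_arm", "payload": {
  "targets": "0.003 0 0 0 0 0 1; 0.008 0 0 0 0 0 1; 0.015 0 0 0 0 0 1; 0.022 0 0 0 0 0 1; 0.029 0 0 0 0 -0.3 1; 0.036 0 0 0 0 -0.6 1; 0.042 0 0 0 0 -0.8 1; 0.046 0 0 0 0 -1 1"
}}

```text
clock: 6.25
tool_pos: [0.5394, 0.0156, 0.0357]
orientation: [180.0, 0.0, -96.9]
force: [0.3, -0.3, -0.1]
opening: 0.0879
```

```bash
python3 -c "
from h import *
plan([.550,.091,.035],-98)
p=snapshot('side');save(p,'side3.png')
g=np.array([.535,-.04]);print(cylfit(bigcyl(p,g),g))
p=snapshot('top');save(p,'top3.png');
print(cylfit(bigcyl(p,g),g))
"
```

```text
t 6.25 [0.5394 0.0156 0.0357] [ 1.800e+02  1.000e-02 -9.694e+01] F [ 0.3 -0.3 -0.1]
shift [-0.0761 -0.0014  0.0007] rot [0.   0.01 1.06]
(array([ 0.53325543, -0.04332994]), np.float64(-7.300820169665036), np.float64(0.1464870252846896), np.float64(0.0456276683081115), np.float64(0.005190593132477472))
(array([ 0.5309186 , -0.04410121]), np.float64(-8.026164334332043), np.float64(0.14942511020641508), np.float64(0.045023060843503625), np.float64(0.0027362033783096874))
```

View pics/side3.png

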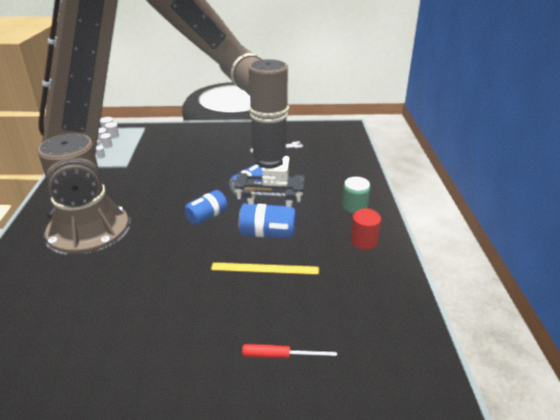

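View pics/top3.png

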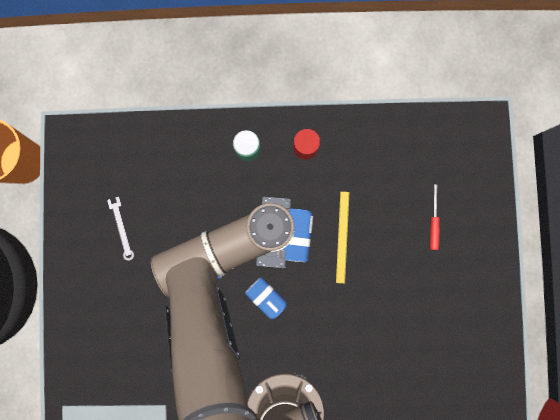

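The filter is rolling: the white label has turned round to (278,226) and the can is now at y≈-0.044. About 0.15 m is left to the line.

Request:
{"api": "jog_arm", "payload": {
  "targets": "0.004 0 0 0 0 0 1; 0.01 0 0 0 0 0 1; 0.018 0 0 0 0 -0.2 1; 0.027 0 0 0 0 -0.4 1; 0.036 0 0 0 0 -0.6 1; 0.045 0 0 0 0 -0.8 1; 0.052 0 0 0 0 -0.9 1; 0.058 0 0 0 0 -1 1"
}}

```text
clock: 7.35
tool_pos: [0.5323, -0.0424, 0.0356]
orientation: [180.0, 0.0, -96.0]
force: [-0.0, -0.7, -0.1]
opening: 0.0876
```

```bash
cat >> h.py <<'E'
def stat(g,tag):
    o=telemetry.get_obs();print(o['clock'],o['tool_pos'].round(4),o['orientation'].round(1),o['force'].round(1))
    for n in('side','top'):
        p=snapshot(n);save(p,n+tag+'.png')
        r=cylfit(bigcyl(p,np.array(g)),np.array(g))
        a=np.radians(-4.9);d=np.array([np.cos(a),np.sin(a)]);v=r[0]-[.521,-.193]
        print(n,r[0].round(4),'ang',r[1].round(2),'len',r[2].round(3),'along',(v@d).round(4),'across',(v@[-d[1],d[0]]).round(4))
E
python3 -c "
from h import *
stat([.53,-.105],'4')"
```

```text
7.35 [ 0.5323 -0.0424  0.0356] [180.   0. -96.] [-0.  -0.7 -0.1]
side [ 0.5251 -0.1029] ang -6.77 len 0.147 along -0.0036 across 0.0901
top [ 0.5227 -0.1041] ang -6.91 len 0.149 along -0.0059 across 0.0887
```

Request:
{"api": "jog_arm", "payload": {
  "targets": "0.005 0 0 0 0 0 1; 0.013 0 0 0 0 0 1; 0.021 0 0 0 0 -0.2 1; 0.03 0 0 0 0 -0.4 1; 0.039 0 0 0 0 -0.6 1; 0.047 0 0 0 0 -0.8 1; 0.053 0 0 0 0 -0.9 1; 0.057 0 0 0 0 -1 1"
}}

```text
clock: 8.45
tool_pos: [0.5261, -0.0996, 0.0356]
orientation: [180.0, -0.0, -95.0]
force: [-0.0, 0.9, -0.3]
opening: 0.0876
```

```bash
python3 -c "
from h import *
stat([.52,-.16],'5')"
```

```text
8.45 [ 0.5261 -0.0996  0.0356] [180.  -0. -95.] [-0.   0.9 -0.3]
side [ 0.5177 -0.1617] ang -6.2 len 0.147 along -0.006 across 0.0309
top [ 0.5147 -0.1624] ang -6.04 len 0.148 along -0.0089 across 0.0299
```

Request:
{"api": "jog_arm", "payload": {
  "targets": "0.003 0 0 0 0 0 1; 0.006 0 0 0 0 0 1; 0.009 0 0 0 0 0 1; 0.012 0 0 0 0 0 1; 0.015 0 0 0 0 0 1; 0.018 0 0 0 0 0 1; 0.021 0 0 0 0 0 1; 0.023 0 0 0 0 0 1"
}}

```text
clock: 9.55
tool_pos: [0.5241, -0.1226, 0.0356]
orientation: [180.0, 0.0, -95.0]
force: [-0.8, 2.2, 1.3]
opening: 0.0874
```

```bash
python3 -c "
from h import *
stat([.515,-.18],'6')"
```

```text
9.55 [ 0.5241 -0.1226  0.0356] [180.   0. -95.] [-0.8  2.2  1.3]
side [ 0.5157 -0.18  ] ang -6.33 len 0.147 along -0.0064 across 0.0125
top [ 0.4618 -0.1726] ang -8.72 len 0.045 along -0.0608 across 0.0153
```

Request:
{"api": "jog_arm", "payload": {
  "targets": "0.002 0 0 0 0 0 1; 0.004 0 0 0 0 0 1; 0.006 0 0 0 0 0 1; 0.008 0 0 0 0 0 1; 0.01 0 0 0 0 0 1; 0.0115 0 0 0 0 0 1; 0.0125 0 0 0 0 0 1; 0.0125 0 0 0 0 0 1"
}}

```text
clock: 10.65
tool_pos: [0.5231, -0.1351, 0.0356]
orientation: [180.0, 0.0, -95.0]
force: [-0.8, 0.2, 0.5]
opening: 0.0877
```

```bash
python3 -c "
from h import *
stat([.515,-.192],'7')"
```

```text
10.65 [ 0.5231 -0.1351  0.0356] [180.   0. -95.] [-0.8  0.2  0.5]
side [ 0.514  -0.1931] ang -6.25 len 0.146 along -0.0069 across -0.0007
top [ 0.4571 -0.1849] ang -8.05 len 0.04 along -0.0643 across 0.0026
```

View pics/side7.png

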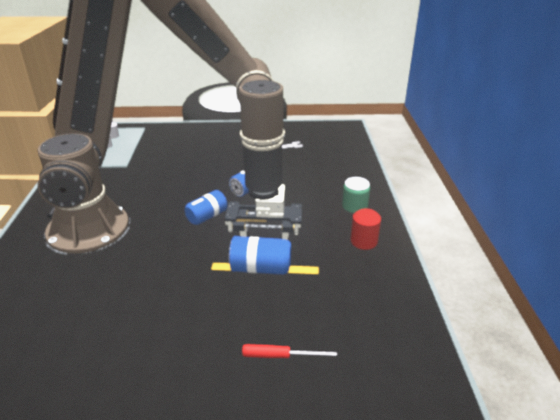

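The filter lies on the line, which shows at both ends (215,268) and (318,270). I back off, then rise, and check from the top.

Request:
{"api": "jog_arm", "payload": {
  "targets": "-0.004 0 0 0 0 0 1; -0.012 0 0 0 0 0 1; -0.024 0 0 0 0 0 1; -0.036 0 0 0 0 0 1; -0.045 0 -0.015 0 0 0 1; -0.055 0 -0.04 0 0 0 1; -0.065 0 -0.07 0 0 0 1; -0.07 0 -0.1 0 0 0 1"
}}

```text
clock: 11.75
tool_pos: [0.5294, -0.0644, 0.1377]
orientation: [-180.0, 0.0, -95.0]
force: [0.6, -0.6, 0.7]
opening: 0.0878
```

Request:
{"api": "jog_arm", "payload": {
  "targets": "-0.02 0 -0.02 0 0 0 1; -0.05 0 -0.04 0 0 0 1; -0.08 0 -0.06 0 0 0 1; -0.11 0 -0.07 0 0 0 1; -0.14 0 -0.07 0 0 0 1; -0.16 0 -0.07 0 0 0 1; -0.17 0 -0.07 0 0 0 1; -0.17 0 -0.07 0 0 0 1"
}}

```text
clock: 12.75
tool_pos: [0.5439, 0.1052, 0.2077]
orientation: [-180.0, -0.0, -94.9]
force: [0.1, -0.6, -0.6]
opening: 0.0872
```

```bash
python3 -c "
from h import *
stat([.515,-.192],'8')
p=snapshot('top');print(line(p))
X=bigcyl(p,[.515,-.192]);print(X[:,2].max())"
```

```text
12.75 [0.5439 0.1052 0.2077] [-180.    -0.   -94.9] [ 0.1 -0.6 -0.6]
side [ 0.5139 -0.1935] ang -6.23 len 0.147 along -0.007 across -0.0011
top [ 0.5121 -0.1926] ang -7.3 len 0.149 along -0.0089 across -0.0004
(array([ 0.48824121, -0.18867682]), array([ 0.52074337, -0.19225228]), (0.028055500239133835, 0.27946412563323975), array([ 0.99617076, -0.08742897]))
0.09849698516758515
```

View pics/top8.png

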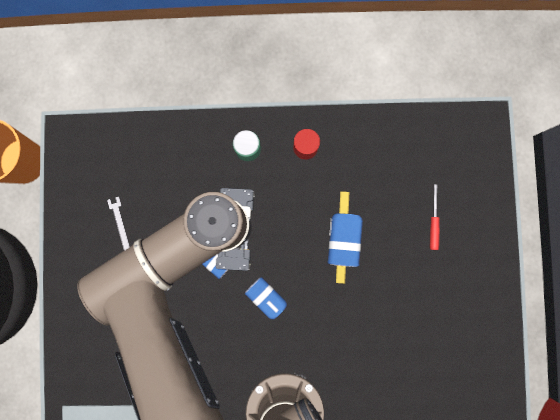

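The top view shows the filter at (345,240) centred over the line, which shows past both ends at (344,200) and (341,275). The other things on the bench haven't moved. I hand the job in.

```bash
python3 -c "
from h import *
print(job.close_job())"
```

```text
the job is handed in; nothing more can be done
None
```

I rolled the large blue filter (92 x 150 mm; the two look-alikes are about 66 x 113 mm) about 0.2 m onto the yellow line. I pushed from behind with both open fingers, never gripping or lifting it, then backed the arm away and handed the job in at about 13 s of the 72 s allowed. No verdict was reported.

- **Position:** the last checks put the filter's axis within about 1 mm of the line's middle across it, and its middle 7–9 mm from the line's middle along it. The line shows past both ends.
- **Angle:** the filter is 1.3° off the line by the side camera and 2.4° by the top camera, against the 8° allowed. The cameras differ by about 1°.
- **At rest:** two checks about 2 s apart, before and after the arm withdrew, agreed to within 0.5 mm.
- **Roll:** about 4.4 rad in total, worked out from the distance travelled. The label turning round during the push confirms it rolled and did not slide.
- **Other things:** the tin, old filter, wrench and screwdriver look unmoved in the pictures; I did not re-measure them. The arm now hides part of the wrench in the top view.
- **Bad reading:** two top-camera fits during the last pushes were wrong because the arm hid the filter. I used the side camera there, and the top view taken after withdrawing agreed with it.

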